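Slide a stone slice under the spring clip

TASK

Load the stone carrier into the clamp jig: with one fingertip press the clip's thumb plate down so that its jaw lifts, and keep it pressed while the other fingertip pushes the carrier along the channel, under the jaw, until it is fully home against the end stop. Then let the clip close on the stone and move clear. The carrier is only ever pushed, never lifted; leave everything else where it is.

Things in the scene. Friction and masses are not known exactly. Their poses are not given: they have to be found in the camera images.
- jig: Fixed aluminium clamp jig, base plate 12 mm thick spanning x -116 to 36, y -30 to 90 mm. Origin: on the table, on the channel's centre line, below the clip's jaw; z up, +x along the channel to its end stop, +y left, to the clip. Channel bed: z = 12 mm, between rails 5 mm wide, 5 mm high, inner faces at y = +-21 mm; open at its near (-x) end. Hinge ears 31 mm tall at x = -112 and 12, y = 36 mm.
- end_stop (a point): Foot of the end stop's face, on the bed at jig x = 22, y = 0, z = 12 mm; the stop is a steel block 52 mm wide, 20 mm high above the bed.
- clip (a joint): Angle (rad) of the spring clip, a steel rocker hinged parallel to jig x at jig y 36, z 22 mm. 0 = closed, jaw 3 mm above the bed; 0.45 = fully pressed, hard stop. Pressing the thumb plate lifts the jaw; a spring shuts it when let go. Mid-plate it takes about 4 N to start, 8 N fully down. The jaw rests on the stone at about 0.21; at 0.38 it clears the stone by 5 mm.
- thumb_plate (a point): Middle of the upper face of the clip's steel thumb plate, 116 mm long (jig x -110 to 6 mm; press anywhere, a fingertip may slide along it), 34 mm wide (about jig y 51 to 85 mm). At rest it slopes up away from the channel, this point 33 mm above the table at jig x -52, y 66 mm. Fully pressed it is level, 19 mm above the table (7 above the bed); at clip angle 0.38 this point is at about 21 mm.
- jaw (a point): Underside of the clip's jaw, a blunt steel finger 14 mm wide (jig x -7 to 7 mm) that reaches over the channel from the left to jig y = -1 mm. Its sides are upright, so the closed jaw blocks the carrier.
- carrier: Loose steel carrier (0.08 to 0.17 kg) with a stone slice glued on, lying in the channel short of the jaw. Origin: centre of its underside; x, y as the jig's. Plate 56 (x) x 38 (y) x 4 mm. Stone: x -8 to 28 mm, 34 mm wide, top 10 mm above the underside. Starts with its origin at jig x -61 to -43 mm; fully home, its front edge meets the end stop, origin at jig x = -6 mm.
- tab (a point): Middle of the rear (-x) face of the carrier's upright steel tab, 13 mm above its underside, at carrier x = -28 mm. The tab is 38 mm wide, 5 mm thick, its top 26 mm above the underside. Push it here with a finger whose tip is level with the pressed thumb plate, which lies beside the channel, its middle about 67 mm to the left.
- spare_carrier: Bystander, to be left alone: empty steel carrier like the task's but without a stone, lying on the table to the right of the jig (jig -y side). Origin: centre of its underside.
- paste_jar: Bystander, to be left alone: closed squat jar, 38 mm across, 36 mm tall, standing beyond the jig's end stop. Origin: centre of its underside.
- rough_stone: Bystander, to be left alone: rough stone lump, 45 x 36 x 25 mm, on the table to the left of the jig (jig +y side). Origin: centre of its underside.
- stone_bin_a: Bystander, to be left alone: open clear box of stones, 80 x 100 x 50 mm, towards one side of the table. Origin: centre of its underside.
- stone_bin_b: Bystander, to be left alone: open clear box of stones, 80 x 100 x 50 mm, towards one side of the table. Origin: centre of its underside.
- brush: Bystander, to be left alone: brush 170 mm long lying on the right of the table. Origin: middle of its length, on the table.
- screwdriver: Bystander, to be left alone: screwdriver 170 mm long lying on the left of the table. Origin: middle of its length, on the table.
Mind the look-alikes: they are no part of the job. Leave any brown or orange look-alike of the carrier alone.

How it is judged:
By the outcome, as a careful person would: the job done as asked, in the order asked, and still so for the second after the job is handed in, with the robot touching nothing.
It also fails if it takes over 32 s, if anything falls off the work surface, if the arm or the gripper's body presses on something with over 40 N, if the wrist force passes 120 N, or if a joint passes its speed limit or range.

ROBOT

A 6-joint arm with a two-finger parallel gripper is mounted at the origin on the work surface. World frame = base frame: x ahead of the robot, y to its left, z up, the work surface at z = 0. Lengths are in m, angles in rad, forces in N, time in s.
With the tool pointing down it reaches from about 0.35 to 0.975 m from the base axis. Payload 4.9 kg.
Tool frame: the origin (TCP) lies at the very end of the fingers, on their centre line; the grasp point (between the pads) lies 19 mm behind it; z points along the fingers, y is the line along which they close (so a half turn about z gives the same grasp; the last joint's range is limited). The gripper opens to 85 mm and grips with 20 to 120 N. Pads are 22 mm wide; open, the fingers measure 114 mm over their backs; the gripper's body (76 mm by 85 mm) begins 54 mm behind the grasp point. The pads swing forward as they close: fully open they stand 13 mm farther back than shut.
Start: joints at [-1.315, 0.053, 1.613, -0, 1.476, -0.119], TCP at [0.229, -0.582, 0.231] pointing down, gripper open.
Joint ranges: [-3.01, 3.01], [-1.01, 2.22], [0.06, 2.58], [-1.02, 4.17], [0.09, 2.62], [-3.14, 3.14]. Speed limits (rad/s): [2.57, 2.57, 3.14, 3.14, 3.14, 3.14].

INTERFACE

Orientations are given as a rotation vector (axis times angle).
In Python, from station import ctrl, imaging gives the robot as it stands.
- The arm moves only by the tool play_rows, never from a script. Its argument "series" is a list of rows, each a list of 3 entries, a list of its own where there are three numbers: the opening, from 0 (shut) to 1 (fully open), then the shift along the tool's x, y, z each as a share of 0.05 m, from -1 to 1, then the turn, a rotation vector about the tool's x, y, z each as a share of 8 degrees, from -1 to 1. In form: [[grip, [dx, dy, dz], [ax, ay, az]], ...]. A call has 1 to 8 rows; each row shifts and turns the commanded pose from where the row before left it, along the tool's axes as they then stand; what a row does not reach is not made up. A row lasts 1/8 s, in which the tool goes at most 62.5 mm and 10.7 degrees, less where a joint would pass 70% of its speed; a pose out of reach is approached as far as the arm can. A call with a number of a shift or a turn outside -1 to 1 is refused whole. A call with a gripper value outside its range is refused whole. The fingers move at their own pace and stop on an object; "force" is the grip in N (left out, the last holds). Time passes only in rows, so rows that do not move let the fingers close. It gives the time, the measured TCP pose, the force, the opening and the grip force at its end, in the units of the state.
- ctrl.get_obs(): the state, without advancing time (a new reading comes with each control period).
- imaging.get_image(name): name is "side" or "top"; returns a dict with "color" (400x640x3 uint8, blue, green, red), "fx", "fy", "cx", "cy" (pixels), "extrinsics" (4x4, takes a point from world to camera coordinates). Camera axes: x right, y down, z forward; pixel columns grow to the right and rows downward; lengths in m; the calibration is good to about 2 mm. A picture is of the moment at which its call begins. There is no depth.
- ctrl.finish_job(): hands the job in; it is judged then, once.
The state is a dict: "t": time; "q": joint angles; "dq": joint speeds; "effort": joint torques, N m; "tool_pos": TCP position; "tool_rot": TCP orientation; "contact_force": force on the tool from outside, world axes, zero at the start; "wrist_torque": the same for the moment, N m; "opening": finger opening in m; "grip_force": force on a finger pad.
Only numpy, scipy, OpenCV 4.12 (cv2) and the standard library are available. Lean on these libraries where they do the work, as an engineer would, in place of code of your own. Each camera call takes 0.05 s, during which the arm holds its last target. There are 200 camera calls.

## Working session

There is one attempt and no reset: what is moved stays moved. The work goes in short steps, Python scripts to look and compute and a tool call to move; the robot and the scene stay as the last step left them, time stands still between calls to the robot, and variables do not carry over. Pictures are saved under pics/ and viewed, at most 10 in all, crops included, and the job is handed in when it is done.

Besides the shell and the picture viewer there is one more tool, called after "Call:" by a JSON object that holds its "name" and its "arguments", one argument or row to a line. play_rows: Moves the arm, as the interface text tells. Shift numbers are shares of 0.05 m and turn numbers shares of 8 degrees, none past 1 either way. Its arguments: {"type":"object","properties":{"series":{"type":"array"},"force":{"type":"number"}},"required":["series"]}

```bash
mkdir -p pics; python3 - <<'E'
from station import ctrl, imaging
import cv2,numpy as np,pickle
o=ctrl.get_obs(); print({k:np.round(v,3) for k,v in o.items()})
for n in("top","side"):
    d=imaging.get_image(n); cv2.imwrite(f"pics/{n}0.png",d["color"]); pickle.dump(d,open(f"{n}0.pkl","wb"))
    print(n,d["fx"],d["fy"],d["cx"],d["cy"]); print(np.round(d["extrinsics"],4).tolist())
E
```

```text
{'t': np.float64(0.0), 'q': array([-1.315,  0.053,  1.614, -0.   ,  1.476, -0.119]), 'dq': array([-0.002,  0.002,  0.001, -0.   , -0.003, -0.001]), 'effort': array([ 2.0000e-03, -3.9368e+01, -3.7017e+01,  0.0000e+00,  7.0000e-03,
       -0.0000e+00]), 'tool_pos': array([ 0.229, -0.581,  0.23 ]), 'tool_rot': array([-3.085, -0.585,  0.   ]), 'contact_force': array([ 0.095,  0.078, -0.11 ]), 'wrist_torque': array([0.017, 0.013, 0.018]), 'grip_force': np.float64(0.0), 'opening': np.float64(0.085)}
top 444.6747906125085 444.6747906125085 319.29720559806907 191.40229474705018
[[-0.0018, -0.9996, 0.0275, -0.0211], [-0.9933, -0.0014, -0.1155, 0.5455], [0.1155, -0.0275, -0.9929, 1.1959], [0.0, 0.0, 0.0, 1.0]]
side 484.29534567363436 484.29534567363436 319.7644090672169 199.43179689189694
[[0.8556, -0.5173, -0.0158, -0.4785], [-0.3973, -0.637, -0.6606, 0.2581], [0.3317, 0.5715, -0.7506, 1.4799], [0.0, 0.0, 0.0, 1.0]]
```

View pics/top0.png

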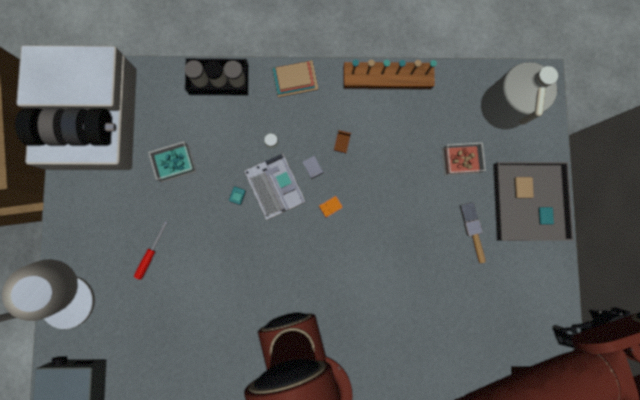

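View pics/side0.png

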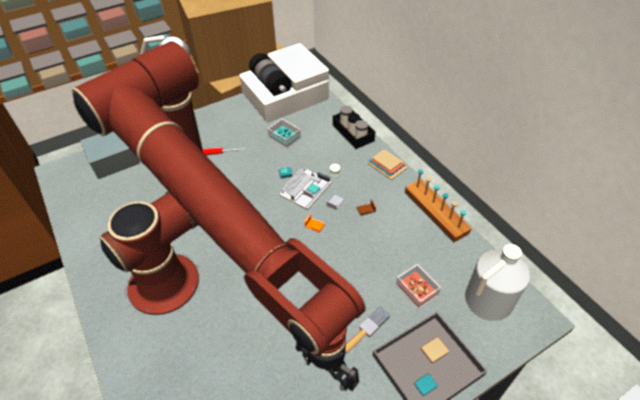

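The top view shows the jig at about (275,187), the jar at (270,140), the grey spare carrier at (313,167), orange and brown look-alikes at (331,206) and (342,142), and the rough stone at (237,196). The side view shows the jig at about (305,188). I'll enlarge both.

```bash
python3 - <<'E'
import cv2,numpy as np
a=cv2.imread("pics/top0.png")[140:230,230:330]; b=cv2.imread("pics/side0.png")[160:215,270:350]
cv2.imwrite("pics/c1.png",cv2.resize(a,(660,594),interpolation=cv2.INTER_CUBIC))
cv2.imwrite("pics/c2.png",cv2.resize(b,(800,550),interpolation=cv2.INTER_CUBIC))
E
```

```text
(no output)
```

View pics/c1.png

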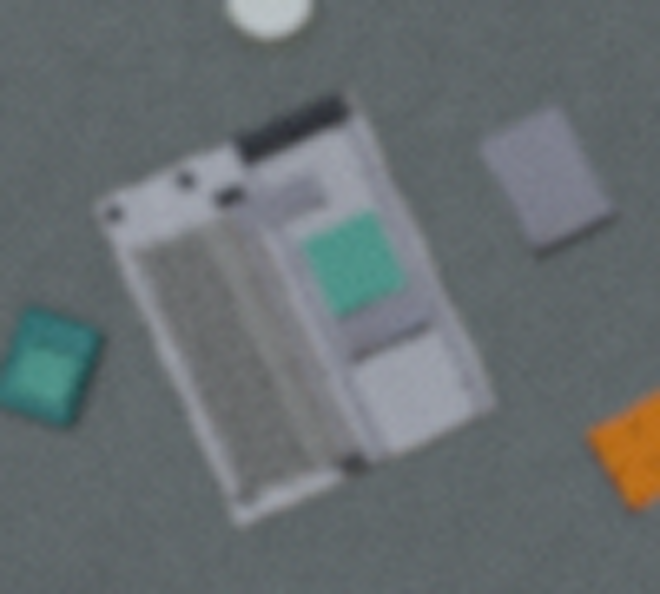

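View pics/c2.png

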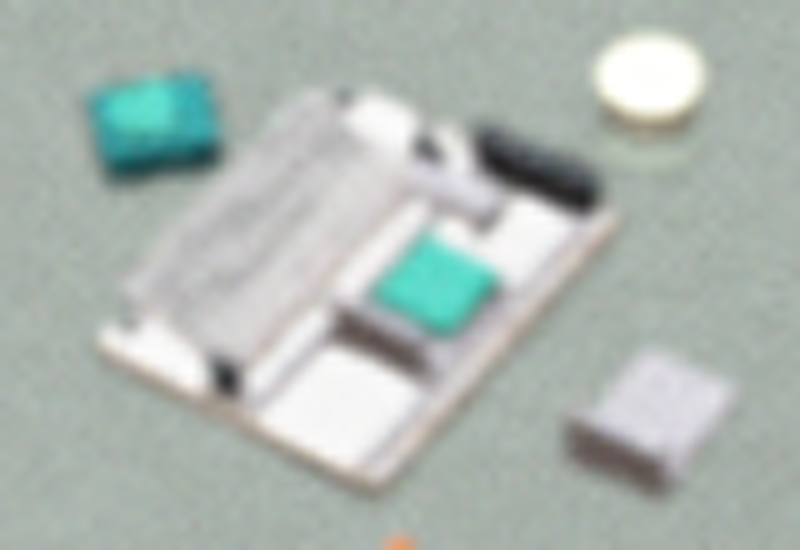

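The carrier with the teal stone sits in the jig's channel at top pixel (283,180), tab at about (290,191). The stoneless grey one at (313,167) is the spare, and orange (331,206) and brown (342,142) are look-alikes. Only the first fits the description, and the crop confirms it. Next I'll measure the jig pose and the carrier.

```bash
cat > h.py <<'E'
import numpy as np,cv2,pickle
from scipy.optimize import least_squares
def load(n): return pickle.load(open(n+".pkl","rb"))
def ray(d,uv,z):
    E=d["extrinsics"];R,t=E[:3,:3],E[:3,3];c=-R.T@t
    uv=np.atleast_2d(uv).astype(float)
    v=np.c_[(uv[:,0]-d["cx"])/d["fx"],(uv[:,1]-d["cy"])/d["fy"],np.ones(len(uv))]@R
    return c+v*((z-c[2])/v[:,2])[:,None]
def proj(d,P):
    E=d["extrinsics"];p=np.atleast_2d(P)@E[:3,:3].T+E[:3,3]
    return p[:,:2]/p[:,2:]*[d["fx"],d["fy"]]+[d["cx"],d["cy"]]
def w(p,J): # jig->world
    x,y,a=p;c,s=np.cos(a),np.sin(a);J=np.atleast_2d(J)
    return np.c_[x+c*J[:,0]-s*J[:,1],y+s*J[:,0]+c*J[:,1],J[:,2]]
E
python3 - <<'E'
from h import *
T,S=load("top0"),load("side0")
f=lambda u,s,o:(np.array(u)+.5)/s-.5+o
ct=f([(240,524),(494,405),(354,92),(97,205)],6.6,[230,140])
J=np.array([[-116,90,12],[-116,-30,12],[36,-30,12],[36,90,12]])/1e3
cs=f([(97,337),(377,484),(618,210)],10,[270,160])
print("top corners",np.round(ray(T,ct,.012),4).tolist()); print("side",np.round(ray(S,cs,.012),4).tolist())
X=ray(T,ct,.012);print("sides",np.linalg.norm(X-np.roll(X,-1,0),axis=1))
X=ray(S,cs,.012);print("sides",np.linalg.norm(X[1:]-X[:-1],axis=1))
for nm,fun in dict(top=lambda p:(ray(T,ct,.012)-w(p,J)).ravel(),side=lambda p:(ray(S,cs,.012)-w(p,J[:3])).ravel(),
  both=lambda p:np.r_[(ray(T,ct,.012)-w(p,J)).ravel(),(ray(S,cs,.012)-w(p,J[:3])).ravel()]).items():
    r=least_squares(fun,[.55,.07,.4]);print(nm,np.round(r.x,4),np.degrees(r.x[2]),"rms",np.sqrt(np.mean(r.fun**2)))
# mask based
H=[]
for d,n in((T,"top"),(S,"side")):
    xs=np.array([[.4,-.1],[.7,-.1],[.7,.25],[.4,.25]]);uv=proj(d,np.c_[xs,np.full(4,.012)]).astype(np.float32)
    g=((xs-[.4,-.1])*2000).astype(np.float32)
    M=cv2.getPerspectiveTransform(uv,g);im=cv2.warpPerspective(d["color"],M,(600,700),flags=cv2.INTER_CUBIC)
    hsv=cv2.cvtColor(im,cv2.COLOR_BGR2HSV)
    bg=np.median(im.reshape(-1,3),0);m=(np.abs(im.astype(int)-bg).max(2)>28).astype(np.uint8)
    m=cv2.morphologyEx(cv2.morphologyEx(m,cv2.MORPH_CLOSE,np.ones((15,15))),cv2.MORPH_OPEN,np.ones((9,9)))
    for c in cv2.findContours(m,0,2)[0]:
        (cx,cy),wh,a=cv2.minAreaRect(c)
        if cv2.contourArea(c)>30000: print(n,"rect c",cx/2000+.4,cy/2000-.1,np.array(wh)/2,a,cv2.contourArea(c)/4)
    st=cv2.inRange(hsv,(70,80,60),(95,255,255))
    for c in cv2.findContours(st,0,2)[0]:
        if cv2.contourArea(c)>1000:
            (cx,cy),wh,a=cv2.minAreaRect(c); p=np.array([cx/2000+.4,cy/2000-.1,.012])
            q=ray(d,proj(d,p),.022); print(n,"teal at z22",q,np.array(wh)/2,a)
E
```

```text
top corners [[0.4705, 0.1267, 0.012], [0.5209, 0.02, 0.012], [0.6555, 0.0802, 0.012], [0.6062, 0.189, 0.012]]
side [[0.4727, 0.132, 0.012], [0.5223, 0.0212, 0.012], [0.6608, 0.0871, 0.012]]
sides [0.118001   0.14749141 0.11943414 0.14931461]
sides [0.12133154 0.15333111]
top [0.6121 0.0933 0.4286] 24.555489259552044 rms 0.0011715533685352742
side [0.6154 0.0985 0.4343] 24.88538195579111 rms 0.0005643476144676504
both [0.6136 0.0955 0.4315] 24.72547864144546 rms 0.0019426895512559615
top rect c 0.5637591247558594 0.1045876007080078 [153.08453369 121.97225189] 25.016895294189453 11798.75
top teal at z22 [[0.53614388 0.20701619 0.022     ]] [36.57450867 44.6208992 ] 70.70995330810547
top teal at z22 [[0.57972448 0.07913689 0.022     ]] [34.24384308 32.31170273] 25.94229507446289
side rect c 0.5661797790527344 0.10983834838867187 [178.43795776 132.07043457] 28.559619903564453 17371.5
side teal at z22 [[0.5361111  0.20412246 0.022     ]] [47.59227753 44.90434265] 71.56504821777344
side teal at z22 [[0.58155653 0.08141491 0.022     ]] [35.68941498 35.68941879] 23.96249008178711
```

Call:
{"name": "play_rows", "arguments": {
  "series": [
    [0.62,[0.8,-0.8,0],[0,0,0]],
    [0.62,[0.8,-0.8,0],[0,0,0]],
    [0.62,[0.8,-0.8,0],[0,0,0]],
    [0.62,[0.8,-0.8,0],[0,0,0]],
    [0.62,[0.8,-0.8,0],[0,0,0]],
    [0.62,[0.8,-0.8,0],[0,0,0]],
    [0.62,[0.8,-0.8,0],[0,0,0]],
    [0.62,[0.8,-0.8,0],[0,0,0]]
  ]
}}

```text
t: 1.1
tool_pos: [0.4096, -0.1648, 0.231]
tool_rot: [3.087, 0.585, 0.0]
contact_force: [1.1, -0.1, 1.0]
opening: 0.0529
grip_force: 0.0
```

Call:
{"name": "play_rows", "arguments": {
  "series": [
    [0.62,[0.8,-0.8,0],[0,0,0]],
    [0.62,[0.8,-0.8,0],[0,0,0]],
    [0.62,[0.8,-0.8,0],[0,0,0]],
    [0.62,[0.8,-0.8,0],[0,0,0]],
    [0.62,[0,0,0],[0,0,-0.41]],
    [0.62,[0,0,0],[0,0,0]],
    [0.62,[0,0,0],[0,0,0]]
  ]
}}

```text
t: 1.98
tool_pos: [0.4995, 0.0404, 0.231]
tool_rot: [-3.069, -0.671, 0.001]
contact_force: [1.0, -0.2, -0.2]
opening: 0.0531
grip_force: 0.0
```

Call:
{"name": "play_rows", "arguments": {
  "series": [
    [0.62,[0.67,-0.71,0],[0,0,0]],
    [0.62,[0,0,0.9],[0,0,0]],
    [0.62,[0,0,0.9],[0,0,0]],
    [0.62,[0,0,0.9],[0,0,0]],
    [0.62,[0,0,0],[0,0,0]],
    [0.62,[0,0,0],[0,0,0]]
  ]
}}

```text
t: 2.72
tool_pos: [0.5164, 0.0866, 0.0982]
tool_rot: [3.069, 0.671, 0.004]
contact_force: [0.3, 0.1, 0.8]
opening: 0.0524
grip_force: 0.0
```

```bash
python3 - <<'E'
from station import ctrl, imaging
from h import *
o=ctrl.get_obs();print(np.round(o["tool_pos"],4),np.round(o["contact_force"],1))
out=[]
for n in("top","side"):
    d=imaging.get_image(n);pickle.dump(d,open(n+"1.pkl","wb"))
    uv=proj(d,o["tool_pos"])[0];print(n,uv)
    u,v=(uv-[40,35]).astype(int);print(u,v);out.append(cv2.resize(d["color"][v:v+75,u:u+80],(400,375),interpolation=cv2.INTER_CUBIC))
cv2.imwrite("pics/hover.png",np.hstack(out))
E
```

```text
[0.5164 0.0866 0.0982] [0.3 0.1 0.8]
top [278.58570442 199.49790821]
238 164
side [295.06688434 179.45219785]
255 144
```

View pics/hover.png

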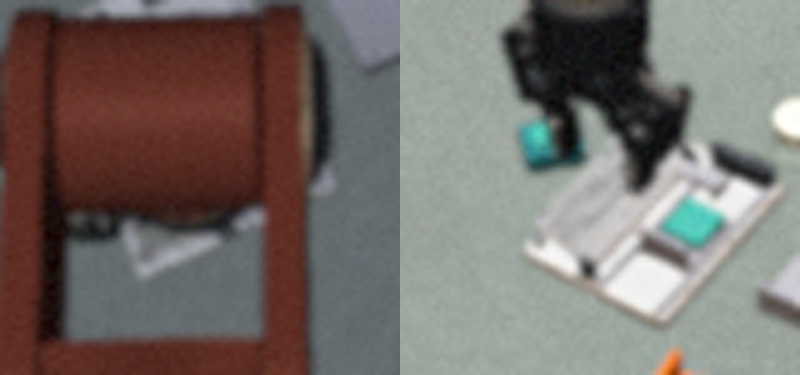

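The side view shows both fingertips at about (289,174) and (303,181), over the plate side and the channel behind the tab, within about 1.5 px of the projected TCP. I'll open slightly, back off 3 mm and descend, watching the force.

Call:
{"name": "play_rows", "arguments": {
  "series": [
    [0.7,[-0.06,-0.03,0],[0,0,0]],
    [0.7,[0,0,0.5],[0,0,0]],
    [0.7,[0,0,0.5],[0,0,0]],
    [0.7,[0,0,0],[0,0,0]],
    [0.7,[0,0,0],[0,0,0]]
  ]
}}

```text
t: 3.45
tool_pos: [0.5129, 0.0872, 0.0478]
tool_rot: [3.068, 0.673, 0.003]
contact_force: [0.2, -0.6, 0.8]
opening: 0.0598
grip_force: 0.0
```

Call:
{"name": "play_rows", "arguments": {
  "series": [
    [0.7,[0,0,0.15],[0,0,0]],
    [0.7,[0,0,0.15],[0,0,0]],
    [0.7,[0,0,0],[0,0,0]],
    [0.7,[0,0,0],[0,0,0]]
  ]
}}

```text
t: 3.95
tool_pos: [0.5119, 0.0872, 0.0312]
tool_rot: [-3.068, -0.673, 0.001]
contact_force: [-0.6, 0.3, -0.6]
opening: 0.0595
grip_force: 0.0
```

Call:
{"name": "play_rows", "arguments": {
  "series": [
    [0.7,[0,0,0.1],[0,0,0]],
    [0.7,[0,0,0],[0,0,0]],
    [0.7,[0,0,0],[0,0,0]]
  ]
}}

```text
t: 4.32
tool_pos: [0.5125, 0.0873, 0.0269]
tool_rot: [-3.068, -0.673, -0.002]
contact_force: [-0.2, 1.3, 4.1]
opening: 0.0598
grip_force: 1.8
```

Call:
{"name": "play_rows", "arguments": {
  "series": [
    [0.7,[0,0,0.06],[0,0,0]],
    [0.7,[0,0,0],[0,0,0]],
    [0.7,[0,0,0],[0,0,0]]
  ]
}}

```text
t: 4.7
tool_pos: [0.5124, 0.0874, 0.0236]
tool_rot: [-3.068, -0.673, -0.001]
contact_force: [1.1, 2.2, 5.0]
opening: 0.0594
grip_force: 2.1
```

Call:
{"name": "play_rows", "arguments": {
  "series": [
    [0.7,[0,0,0.06],[0,0,0]],
    [0.7,[0,0,0],[0,0,0]],
    [0.7,[0,0,0],[0,0,0]]
  ]
}}

```text
t: 5.08
tool_pos: [0.5123, 0.0874, 0.0206]
tool_rot: [-3.068, -0.673, -0.001]
contact_force: [1.5, 2.7, 5.0]
opening: 0.06
grip_force: 2.5
```

Call:
{"name": "play_rows", "arguments": {
  "series": [
    [0.7,[0,0,0.08],[0,0,0]],
    [0.7,[0,0,0],[0,0,0]],
    [0.7,[0,0,0],[0,0,0]]
  ]
}}

```text
t: 5.45
tool_pos: [0.5122, 0.0876, 0.0167]
tool_rot: [-3.068, -0.673, -0.001]
contact_force: [-0.3, 3.6, 7.3]
opening: 0.06
grip_force: 3.0
```

Call:
{"name": "play_rows", "arguments": {
  "series": [
    [0.7,[0,0,0.06],[0,0,0]],
    [0.7,[0,0,0],[0,0,0]],
    [0.7,[0,0,0],[0,0,0]]
  ]
}}

```text
t: 5.82
tool_pos: [0.5123, 0.0875, 0.0139]
tool_rot: [-3.068, -0.673, -0.001]
contact_force: [-0.5, 2.5, 6.7]
opening: 0.0596
grip_force: 3.6
```

```bash
python3 - <<'E'
from station import ctrl, imaging
from h import *
d=imaging.get_image("side");o=ctrl.get_obs();print(np.round(o["tool_pos"],4),np.round(o["contact_force"],1))
cv2.imwrite("pics/press.png",cv2.resize(d["color"][155:215,270:350],(800,600),interpolation=cv2.INTER_CUBIC))
E
```

```text
[0.5123 0.0875 0.0139] [-0.6  2.5  7.9]
```

View pics/press.png

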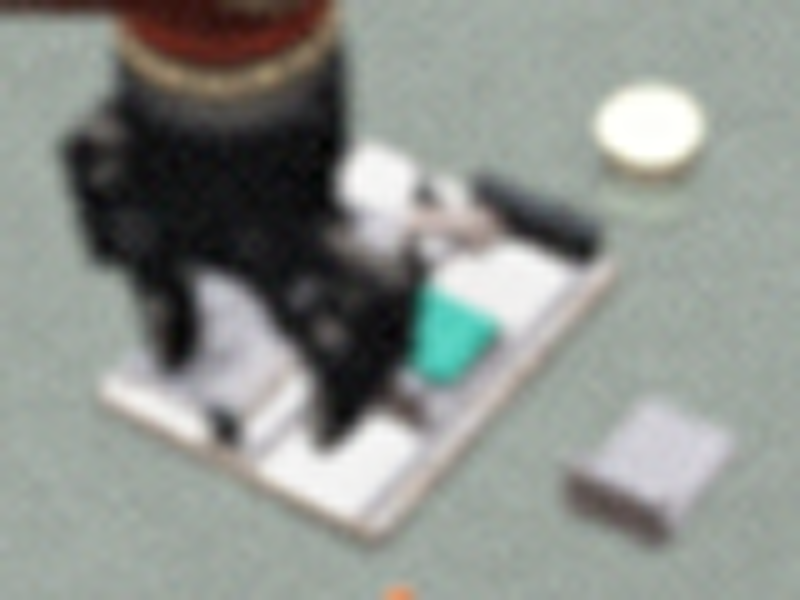

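The left tip is on the plate at crop (175,370), and the right tip is in the channel behind the tab at (330,440). The jaw is rising near (460,220). Pressing on to the hard stop.

Call:
{"name": "play_rows", "arguments": {
  "series": [
    [0.7,[0,0,0.04],[0,0,0]],
    [0.7,[0,0,0],[0,0,0]],
    [0.7,[0,0,0],[0,0,0]]
  ]
}}

```text
t: 6.25
tool_pos: [0.5124, 0.0876, 0.0133]
tool_rot: [-3.068, -0.674, 0.001]
contact_force: [-5.1, 2.4, 17.3]
opening: 0.0597
grip_force: 8.5
```

Call:
{"name": "play_rows", "arguments": {
  "series": [
    [0.7,[0,0,0.03],[0,0,0]],
    [0.7,[0,0,0],[0,0,0]],
    [0.7,[0,0,0],[0,0,0]]
  ]
}}

```text
t: 6.62
tool_pos: [0.5125, 0.0876, 0.013]
tool_rot: [-3.067, -0.674, 0.002]
contact_force: [-9.0, 1.2, 25.4]
opening: 0.0598
grip_force: 12.5
```

Call:
{"name": "play_rows", "arguments": {
  "series": [
    [0.7,[0,0,-0.05],[0,0,0]],
    [0.7,[0,0,0],[0,0,0]],
    [0.7,[0.06,0,0],[0,0,0]],
    [0.7,[0.06,0,0],[0,0,0]],
    [0.7,[0.06,0,0],[0,0,0]]
  ]
}}

```text
t: 7.25
tool_pos: [0.5141, 0.0886, 0.0127]
tool_rot: [3.065, 0.68, -0.031]
contact_force: [-15.0, -6.6, 30.7]
opening: 0.0599
grip_force: 15.8
```

Call:
{"name": "play_rows", "arguments": {
  "series": [
    [0.7,[0.06,0,0],[0,0,0]],
    [0.7,[0.06,0,0],[0,0,0]],
    [0.7,[0,0,0],[0,0,0]]
  ]
}}

```text
t: 7.62
tool_pos: [0.5231, 0.0921, 0.0133]
tool_rot: [3.066, 0.677, -0.014]
contact_force: [-12.6, -5.1, 21.1]
opening: 0.0597
grip_force: 10.5
```

Call:
{"name": "play_rows", "arguments": {
  "series": [
    [0.7,[0,0,-0.03],[0,0,0]],
    [0.7,[0,0,0],[0,0,0]],
    [0.7,[0,0,0],[0,0,0]]
  ]
}}

```text
t: 8.0
tool_pos: [0.5234, 0.0922, 0.0137]
tool_rot: [3.067, 0.675, -0.01]
contact_force: [-7.4, -3.4, 11.3]
opening: 0.0598
grip_force: 6.2
```

Call:
{"name": "play_rows", "arguments": {
  "series": [
    [0.7,[0.06,0,0],[0,0,0]],
    [0.7,[0.06,0,0],[0,0,0]],
    [0.7,[0,0,0],[0,0,0]]
  ]
}}

```text
t: 8.38
tool_pos: [0.5285, 0.0946, 0.0136]
tool_rot: [3.066, 0.676, -0.013]
contact_force: [-8.5, -4.5, 13.1]
opening: 0.0599
grip_force: 6.6
```

```bash
python3 - <<'E'
from station import ctrl, imaging
from h import *
d=imaging.get_image("side");o=ctrl.get_obs();print(np.round(o["tool_pos"],4),np.round(o["contact_force"],1))
cv2.imwrite("pics/push1.png",cv2.resize(d["color"][160:210,285:345],(720,600),interpolation=cv2.INTER_CUBIC))
E
```

```text
[0.5285 0.0946 0.0136] [-8.5 -4.4 13.4]
```

View pics/push1.png

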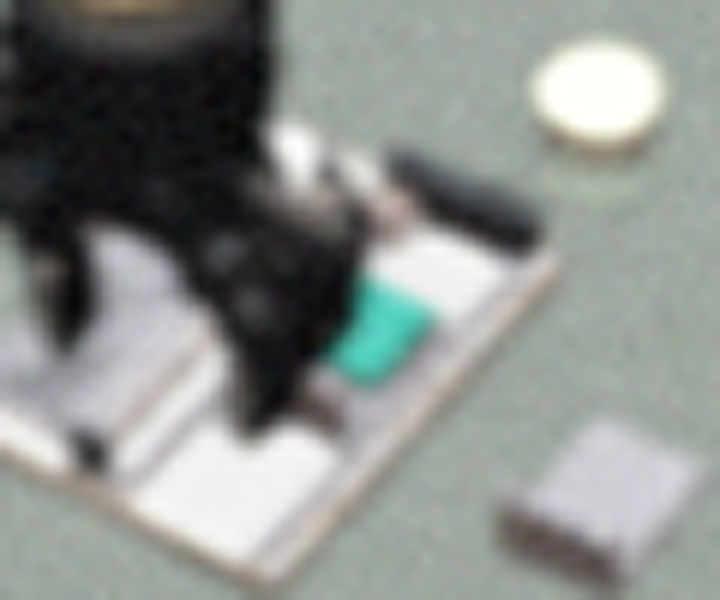

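The stone's right corner has moved from (319.8,188) to (321.3,186.3), about 9 mm along the channel. The jaw at about (316,178) is up, so I'll continue pushing.

Call:
{"name": "play_rows", "arguments": {
  "series": [
    [0.7,[0.06,0,0],[0,0,0]],
    [0.7,[0.06,0,0],[0,0,0]],
    [0.7,[0.06,0,0],[0,0,0]],
    [0.7,[0.06,0,0],[0,0,0]],
    [0.7,[0,0,0],[0,0,0]]
  ]
}}

```text
t: 9.05
tool_pos: [0.5393, 0.0996, 0.0136]
tool_rot: [3.066, 0.676, -0.013]
contact_force: [-8.6, -3.1, 13.0]
opening: 0.0595
grip_force: 6.9
```

Call:
{"name": "play_rows", "arguments": {
  "series": [
    [0.7,[0.06,0,0],[0,0,0]],
    [0.7,[0.06,0,0],[0,0,0]],
    [0.7,[0.06,0,0],[0,0,0]],
    [0.7,[0,0,0],[0,0,0]]
  ]
}}

```text
t: 9.55
tool_pos: [0.5475, 0.1033, 0.0137]
tool_rot: [3.066, 0.676, -0.013]
contact_force: [-9.0, -4.1, 13.5]
opening: 0.06
grip_force: 6.9
```

Call:
{"name": "play_rows", "arguments": {
  "series": [
    [0.7,[0.06,0,0],[0,0,0]],
    [0.7,[0.06,0,0],[0,0,0]],
    [0.7,[0,0,0],[0,0,0]]
  ]
}}

```text
t: 9.93
tool_pos: [0.553, 0.1059, 0.0137]
tool_rot: [3.066, 0.676, -0.013]
contact_force: [-9.2, -3.8, 13.1]
opening: 0.0598
grip_force: 6.9
```

Call:
{"name": "play_rows", "arguments": {
  "series": [
    [0.7,[0.04,0,0],[0,0,0]],
    [0.7,[0,0,0],[0,0,0]]
  ]
}}

```text
t: 10.18
tool_pos: [0.5544, 0.1065, 0.0136]
tool_rot: [3.066, 0.676, -0.015]
contact_force: [-10.6, -4.9, 15.3]
opening: 0.0599
grip_force: 7.5
```

Call:
{"name": "play_rows", "arguments": {
  "series": [
    [0.7,[0.04,0,0],[0,0,0]],
    [0.7,[0,0,0],[0,0,0]]
  ]
}}

```text
t: 10.42
tool_pos: [0.5563, 0.1074, 0.0137]
tool_rot: [3.066, 0.676, -0.014]
contact_force: [-9.9, -5.5, 13.9]
opening: 0.0599
grip_force: 7.3
```

Call:
{"name": "play_rows", "arguments": {
  "series": [
    [0.7,[0.04,0,0],[0,0,0]],
    [0.7,[0,0,0],[0,0,0]]
  ]
}}

```text
t: 10.68
tool_pos: [0.5577, 0.108, 0.0137]
tool_rot: [3.066, 0.675, -0.016]
contact_force: [-11.7, -6.4, 16.3]
opening: 0.0598
grip_force: 9.7
```

Call:
{"name": "play_rows", "arguments": {
  "series": [
    [0.7,[0.04,0,0],[0,0,0]],
    [0.7,[0,0,0],[0,0,0]]
  ]
}}

```text
t: 10.92
tool_pos: [0.5577, 0.108, 0.0136]
tool_rot: [3.065, 0.674, -0.025]
contact_force: [-18.9, -9.2, 22.2]
opening: 0.0598
grip_force: 13.7
```

Call:
{"name": "play_rows", "arguments": {
  "series": [
    [0.7,[0.04,0,0],[0,0,0]],
    [0.7,[0,0,0],[0,0,0]]
  ]
}}

```text
t: 11.18
tool_pos: [0.5577, 0.108, 0.0136]
tool_rot: [3.065, 0.674, -0.033]
contact_force: [-25.8, -12.1, 28.5]
opening: 0.0599
grip_force: 17.2
```

The tool stopped at jig x ≈ -46 mm with the push force rising, as expected for home. I'll check this before releasing.

```bash
python3 - <<'E'
from station import ctrl, imaging
from h import *
d=imaging.get_image("side")
cv2.imwrite("pics/home.png",cv2.resize(d["color"][160:210,285:345],(720,600),interpolation=cv2.INTER_CUBIC))
E
```

```text
(no output)
```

View pics/home.png

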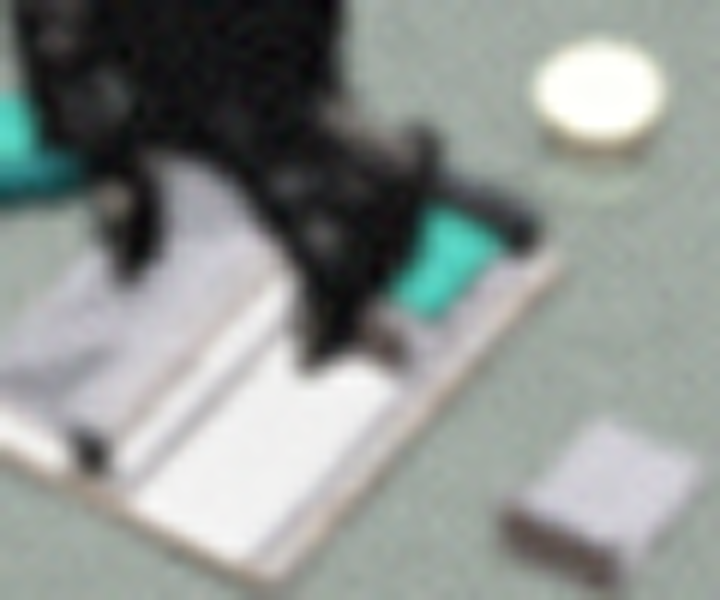

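The stone's front edge at crop (505,245) is against the dark end stop, and the tab at (385,345) has moved with it. I'll back off along the channel, then rise slowly so the clip closes.

Call:
{"name": "play_rows", "arguments": {
  "series": [
    [0.7,[-0.06,0,0],[0,0,0]],
    [0.7,[-0.06,0,0],[0,0,0]],
    [0.7,[-0.06,0,0],[0,0,0]],
    [0.7,[-0.06,0,0],[0,0,0]],
    [0.7,[0,0,0],[0,0,0]],
    [0.7,[0,0,0],[0,0,0]]
  ]
}}

```text
t: 11.98
tool_pos: [0.5559, 0.1067, 0.0154]
tool_rot: [3.068, 0.673, 0.008]
contact_force: [3.7, 2.1, 6.0]
opening: 0.0601
grip_force: 3.4
```

Call:
{"name": "play_rows", "arguments": {
  "series": [
    [0.7,[0,0,-0.06],[0,0,0]],
    [0.7,[0,0,-0.06],[0,0,0]],
    [0.7,[0,0,-0.06],[0,0,0]],
    [0.7,[0,0,-0.06],[0,0,0]],
    [0.7,[0,0,-0.1],[0,0,0]],
    [0.7,[0,0,-0.2],[0,0,0]],
    [0.7,[0,0,-0.4],[0,0,0]],
    [0.7,[0,0,-0.8],[0,0,0]]
  ]
}}

```text
t: 12.98
tool_pos: [0.5525, 0.1063, 0.1009]
tool_rot: [-3.068, -0.673, 0.005]
contact_force: [1.1, 0.5, -0.9]
opening: 0.0597
grip_force: 0.0
```

Call:
{"name": "play_rows", "arguments": {
  "series": [
    [0.7,[0,0,-0.8],[0,0,0]],
    [0.7,[0,0,-0.8],[0,0,0]],
    [0.7,[-0.6,0.6,0],[0,0,0]],
    [0.7,[-0.6,0.8,0],[0,0,0]],
    [0.7,[0,0.9,0],[0,0,0]],
    [0.7,[0,0.9,0],[0,0,0]],
    [0.7,[0,0.9,0],[0,0,0]],
    [0.7,[0,0,0],[0,0,0]]
  ]
}}

```text
t: 13.98
tool_pos: [0.586, -0.1075, 0.1825]
tool_rot: [3.068, 0.668, 0.002]
contact_force: [-0.5, 0.2, -0.3]
opening: 0.0599
grip_force: 0.0
```

Call:
{"name": "play_rows", "arguments": {
  "series": [
    [0.7,[0,0.9,0],[0,0,0]],
    [0.7,[0,0.9,0],[0,0,0]],
    [0.7,[0,0.9,0],[0,0,0]],
    [0.7,[0,0,0],[0,0,0]],
    [0.7,[0,0,0],[0,0,0]]
  ]
}}

```text
t: 14.6
tool_pos: [0.6414, -0.2263, 0.1813]
tool_rot: [-3.068, -0.674, -0.0]
contact_force: [-0.6, 0.6, 0.3]
opening: 0.0597
grip_force: 0.0
```

```bash
python3 - <<'E'
from station import ctrl, imaging
from h import *
o=ctrl.get_obs();print(o["t"],np.round(o["tool_pos"],4),np.round(o["contact_force"],1))
a=imaging.get_image("top")["color"][140:215,235:315]; b=imaging.get_image("side")["color"][150:225,270:350]
cv2.imwrite("pics/final.png",np.hstack([cv2.resize(i,(400,375),interpolation=cv2.INTER_CUBIC) for i in(a,b)]))
E
```

```text
14.6 [ 0.6414 -0.2263  0.1813] [-0.6  0.6  0.3]
```

View pics/final.png

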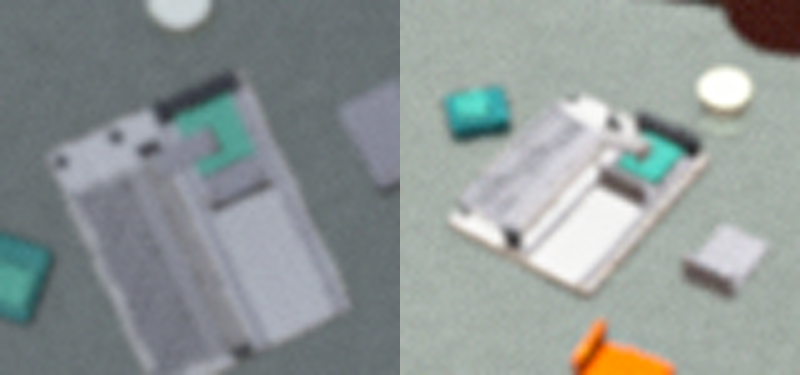

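The final views show the stone hard against the dark end stop, with the jaw resting on it at top crop (205,150). The bystanders look unmoved, and the arm is clear with no contact force. Handing in.

```bash
python3 -c "
from station import ctrl
print(ctrl.finish_job())"
```

```text
the job is handed in; nothing more can be done
None
```

The carrier is home against the end stop as far as the camera images and push force show, the clip is closed on the stone, the arm is clear, and the job was handed in at about 15 s.

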